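# Fit a new blade to the hull scraper

## Task

Fit the bright new blade to the hull scraper in the vice: take it from the blue drying rack, lower it (no dropping) into the scraper head so that its notch is over the brass pin and pushed back against it and the blade lies flat, let go of it, then swing the orange-tipped clamp lever over and press it fully shut on the blade. Leave the rusty blade on the rack and everything else where it is.

Things in the scene. Friction and masses are not known exactly. Their poses are not given: they have to be found in the camera images.
- new_blade_mid (a point): Bright new steel scraper blade, a flat bar 140 x 38 x 4 mm, about 160 g, lying right side up across the rack's two rails. This point is its middle (also half-way up), near its centre of mass. x runs along it from the notched rear end to the bevelled cutting edge (+x, 70 mm away), y across, z up. The long sides are blunt: grip across the 38 mm width here.
- new_blade_notch (a point): Point on the new blade's underside, 59.5 mm behind its middle: where the pin's centre comes when the blade is home. The notch is a slot 11 mm wide and 14 mm deep, open at the rear end (its bottom lies 3.5 mm ahead of this point, its mouth 10.5 mm behind). Axes as the blade.
- rack: Fixed blue drying rack on a black mat 140 x 270 x 2 mm; origin at the cart top below its middle. Two rails along y at x = -45 and +45 mm, 7 mm wide, tops 24 mm above the cart; between them the space beside and below the blades is free. Low end bars at y = +-122 mm.
- pin (a point): Centre of the foot of the brass locating pin on the bed of the scraper head, 90 mm above the cart. The pin is 7 mm across and 7 mm tall, its top 2.5 mm tapering to 4 mm. x runs along the scraper from its handle towards where the blade's edge must point, y across, z up. With the blade home its notch point is here, its middle 59.5 mm ahead and 2 mm above the bed.
- scraper: The fixed scraper: yellow and black handle held in a small blue bench vice, dark grey head. Origin on the cart top under the pin, axes as the pin's. The bed is a channel 44 mm wide from x = -18 to 34 mm between splayed walls 6 mm tall; ahead of it a tongue only 20 mm wide carries the blade to x = 86 mm, so fingers on the blade's long sides pass down beside it. Its sides are free there.
- clamp_hinge (a point): Hinge axis of the clamp lever, 24 mm behind the pin (-x) and 10 mm above the bed. Axes as the pin's; the lever turns about y. The hinge ears, handle and vice behind it reach no higher than 4 mm above this point.
- clamp_pad (a point): Top face of the orange thumb pad on the clamp lever's free end, 46 mm from the hinge axis (the lever is 55 mm long, 26 mm wide, 4 mm thick, 8 mm at the pad). Shut, it lies above the bed 22 mm ahead of the pin and 18 mm above the bed. Its x axis runs from the hinge to the free end, z out of the pad's face.
- clamp (a joint): Angle of the clamp lever, rad: 0 = shut, lying level with its lip on the blade; at pi/2 it stands upright; it starts open at 1.6 to 2.0, leaning back over the handle (2.0 is the stop). The hinge is stiff: about 2 N at the pad moves it and it stays where it is left. Push it over from behind, then down.
- worn_blade_mid (a point): Rusty brown worn blade with a chipped corner, the same size, beside the new one on the rack; leave alone. Its middle.
- tub_mid (a point): White plastic storage tub, shut, with a press-button lid, 200 x 140 x 113 mm. Its middle.
- mask_mid (a point): Teal dive mask lying lenses up, 95 x 180 x 75 mm. Its middle.
- carabiner_mid (a point): Aluminium carabiner with an orange gate, lying flat, 104 x 58 x 10 mm, its length along x. Its middle.
- mouthpiece_mid (a point): Smoky grey mouthpiece, 52 x 60 x 24 mm. Its middle.
- spray_mid (a point): Amber glass spray bottle with a black head, 60 mm across, 167 mm tall, standing. Its axis half-way up.
- weight_mid (a point): Grey lead dive weight, 95 x 65 x 28 mm, lying flat. Its middle.
Mind the look-alikes: they are no part of the job. Of the things that look like the part that bears new_blade_mid, the smallest one is meant.

How it is judged:
By the outcome, as a careful person would: the job done as asked, in the order asked, and still so for the second after the job is handed in, with the robot touching nothing.
It also fails if it takes over 51 s, if anything falls off the work surface, if the arm or the gripper's body presses on something with over 40 N, if the wrist force passes 120 N, or if a joint passes its speed limit or range.

## Robot

A 6-joint arm with a two-finger parallel gripper is mounted at the origin on the work surface. World frame = base frame: x ahead of the robot, y to its left, z up, the work surface at z = 0. Lengths are in m, angles in rad, forces in N, time in s.
With the tool pointing down it reaches from about 0.3 to 0.85 m from the base axis. Payload 4.2 kg.
Tool frame: the origin (TCP) lies on the centre line of the jaws, within the pads' length; the fingertips stand 11 mm ahead of it and the grasp point (between the pads) lies 8 mm behind it; z points along the fingers, y is the direction in which the jaws open and shut (so a half turn about z gives the same grasp; the last joint's range is limited). The gripper opens to 91 mm and grips with 3 to 60 N. Pads are 32 mm wide; open, the fingers measure 118 mm over their backs; the gripper's body (76 mm by 178 mm) begins 60 mm behind the grasp point.
Start: joints at [-1.185, 0.32, 1.565, -0, 1.257, -0.02], TCP at [0.227, -0.528, 0.225] pointing down, gripper open.
Joint ranges: [-3.11, 3.11], [-0.84, 2.01], [0.21, 2.61], [-1.34, 4.49], [0.05, 2.63], [-2.56, 2.56]. Speed limits (rad/s): [2.57, 2.57, 3.14, 3.14, 3.14, 3.14].

## Interface

Orientations are given as a rotation vector (axis times angle).
In Python, from rig import manip, viewer gives the robot as it stands. The module is installed in compiled form; this text tells all that it offers.
- The arm moves only by the tool carry_out, never from a script. Its argument "steps" is a list of rows, each a list of 7 numbers: the shift along the tool's x, y, z scaled (see below), then the turn, a rotation vector about the tool's x, y, z scaled (see below), then the opening, from -1 (shut) to 1 (fully open). In form: [[x, y, z, rx, ry, rz, hand], ...]. A call has 1 to 12 rows; each row shifts and turns the pose as measured when the row begins, along the tool's axes as they then stand; what a row does not reach is not made up. The controller multiplies each number of a shift by 0.075 m and each number of a turn by pi rad. A row lasts 1/8 s, in which the tool goes at most 62.5 mm and 10.7 degrees, less where a joint would pass 70% of its speed; a pose out of reach is approached as far as the arm can. A call with a number of a shift or a turn outside -1 to 1 is refused whole. A call with a gripper value outside its range is refused whole. The fingers move at their own pace and stop on an object; "force" is the grip in N (left out, the last holds). Time passes only in rows, so rows that do not move let the fingers close. It gives the time, the measured TCP pose, the force and the opening at its end, in the units of the state.
- manip.sense(): the state, without advancing time (a new reading comes with each control period).
- viewer.snapshot(name): name is "scene" or "top" or "wrist"; returns (picture, depth): 400x640x3 uint8, blue, green, red; 400x640 float32, m along the optical axis (not along the pixel's ray), 0 where there is no reading.
- viewer.camera_params(name): a dict with "fx", "fy", "cx", "cy" (pixels), "T" (4x4, takes a point from camera to world coordinates). Camera axes: x right, y down, z forward; pixel columns grow to the right and rows downward; lengths in m; the calibration is good to about 2 mm. A picture is of the moment at which its call begins: read the wrist's pose just before it. camera_params takes no time and is no camera call; for the wrist camera it gives the pose at the moment of the call.
- manip.job_done(): hands the job in, once; it reports no verdict.
The state is a dict: "time": time; "joints": joint angles; "qvel": joint speeds; "joint_torque": joint torques, N m; "tool_pos": TCP position; "eef_rot": TCP orientation; "contact_force": force on the tool from outside, world axes, zero at the start; "moment": the same for the moment, N m; "gripper_width": finger opening in m.
Only numpy, scipy, OpenCV 4.12 (cv2) and the standard library are available. Lean on these libraries where they do the work, as an engineer would, in place of code of your own. Each camera call takes 0.05 s, during which the arm holds its last target.

## Working session

There is one attempt and no reset: what is moved stays moved. The work goes in short steps, Python scripts to look and compute and a tool call to move; the robot and the scene stay as the last step left them, time stands still between calls to the robot, and variables do not carry over. Pictures are saved under pics/ and viewed, and the job is handed in when it is done.

Besides the shell and the picture viewer there is one more tool, called after "Emit:" by a JSON object that holds its "op" and its "data", one argument or row to a line. carry_out: Moves the arm, as the interface text tells. Shifts and turns lie within -1 to 1; 1 stands for 0.075 m of shift or pi rad of turn. Its arguments: {"type":"object","properties":{"steps":{"type":"array"},"force":{"type":"number"}},"required":["steps"]}

```bash
mkdir -p pics
python3 - <<'E'
from rig import manip, viewer
import cv2,numpy as np
s=manip.sense();print(s)
for n in ["scene","top"]:
    p,d=viewer.snapshot(n);c=viewer.camera_params(n)
    cv2.imwrite(f"pics/{n}0.png",p);np.savez(f"{n}0.npz",p=p,d=d,**c)
    print(n,c)
print(viewer.camera_params("wrist"))
E
```

```text
{'time': 0.0, 'joints': array([-1.18500164e+00,  3.20268068e-01,  1.56569922e+00, -1.46628546e-05,
        1.25739660e+00, -2.00505040e-02]), 'qvel': array([ 0.00019589,  0.00131623, -0.00084174, -0.00118405, -0.00262757,
       -0.0006999 ]), 'joint_torque': array([-1.40004140e-03, -4.12478507e+01, -2.31973082e+01,  7.22318399e-02,
        4.56927123e-02, -1.72741925e-04]), 'tool_pos': array([ 0.22678889, -0.52784141,  0.22412612]), 'eef_rot': array([-3.07542776e+00, -6.32790478e-01,  5.27210557e-04]), 'contact_force': array([-0.04573144,  0.29437593,  0.36167054]), 'moment': array([-0.00031906, -0.00825513,  0.0074228 ]), 'gripper_width': 0.09145416452433572}
scene {'fx': 417.27549829702207, 'fy': 417.27549829702207, 'cx': 316.71565680994047, 'cy': 192.10299070013497, 'T': array([[-0.82284422,  0.43543478, -0.3651355 ,  1.11565208],
       [ 0.56814395,  0.61699698, -0.5445431 ,  0.84508134],
       [-0.0118255 , -0.65552367, -0.75508204,  1.25271413],
       [ 0.        ,  0.        ,  0.        ,  1.        ]])}
top {'fx': 482.39521918473775, 'fy': 482.39521918473775, 'cx': 321.6807541705464, 'cy': 196.66587157222654, 'T': array([[-1.69065163e-02, -9.91239205e-01,  1.30992398e-01,
         3.73390633e-01],
       [-9.99850592e-01,  1.72324694e-02,  1.35510860e-03,
         2.64319154e-02],
       [-3.60055926e-03, -1.30949917e-01, -9.91382447e-01,
         1.46694613e+00],
       [ 0.00000000e+00,  0.00000000e+00,  0.00000000e+00,
         1.00000000e+00]])}
{'fx': 319.41151953931666, 'fy': 319.41151953931666, 'cx': 321.5703392271299, 'cy': 200.04052453201976, 'T': array([[ 0.39447905, -0.88282874, -0.25495036,  0.29904944],
       [-0.9189033 , -0.37951521, -0.10763336, -0.49715353],
       [-0.00173571,  0.27673384, -0.96094504,  0.38338226],
       [ 0.        ,  0.        ,  0.        ,  1.        ]])}
```

View pics/scene0.png

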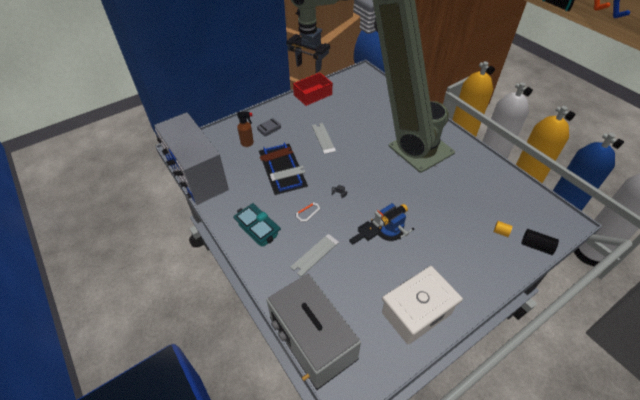

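View pics/top0.png

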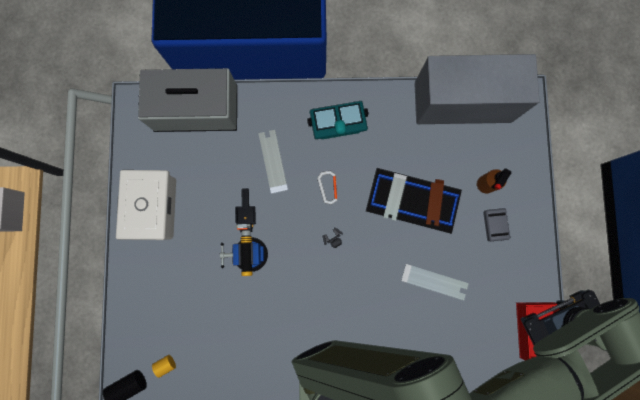

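Candidates in the top view are the bright bar on the rack (396,197), a longer bright bar on the cart (273,160), another bright bar on the cart (435,282) and the rusty blade (436,202). By the description it is the bright one on the rack, which is also the smallest. I'll check it in close crops.

Run:
```python
import cv2,numpy as np
p=cv2.imread("pics/top0.png")
a=cv2.resize(p[160:240,360:470],None,fx=5,fy=5,interpolation=cv2.INTER_CUBIC)
b=cv2.resize(p[180:285,210:280],None,fx=5,fy=5,interpolation=cv2.INTER_CUBIC)
cv2.imwrite("pics/cropA.png",a);cv2.imwrite("pics/cropB.png",b)
```

```text
(no output)
```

View pics/cropA.png

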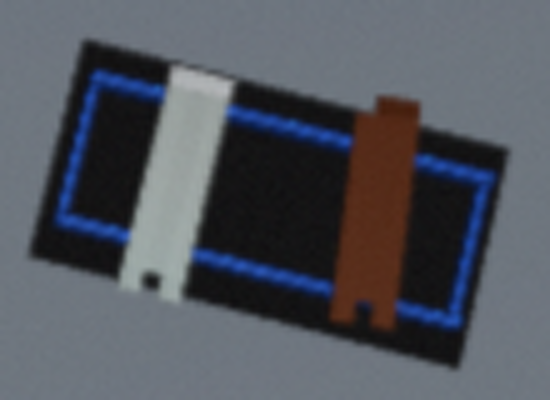

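View pics/cropB.png

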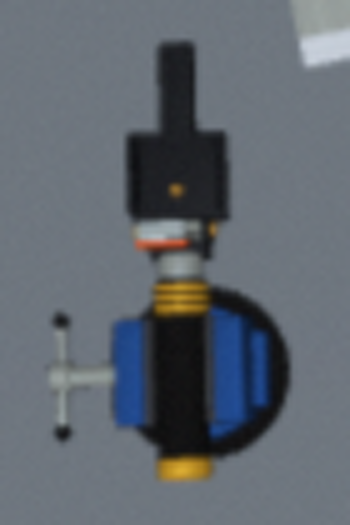

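```bash
cat > h.py <<'E'
import numpy as np,cv2
from scipy.spatial.transform import Rotation as R
def ray(c,uv,z):
    uv=np.atleast_2d(np.asarray(uv,float));T=c["T"]
    d=np.c_[(uv[:,0]-c["cx"])/c["fx"],(uv[:,1]-c["cy"])/c["fy"],np.ones(len(uv))]@T[:3,:3].T
    o=T[:3,3];return o+d*((z-o[2])/d[:,2])[:,None]
def proj(c,P):
    P=np.atleast_2d(P);q=(P-c["T"][:3,3])@c["T"][:3,:3];return np.c_[q[:,0]/q[:,2]*c["fx"]+c["cx"],q[:,1]/q[:,2]*c["fy"]+c["cy"]]
def down(yaw): # tool x at yaw, z down
    x=np.array([np.cos(yaw),np.sin(yaw),0]);z=np.array([0,0,-1.]);return np.c_[x,np.cross(z,x),z]
def delta(s,P,yaw):
    Rc=R.from_rotvec(s["eef_rot"]).as_matrix()
    dp=Rc.T@(np.asarray(P)-s["tool_pos"]);dr=R.from_matrix(Rc.T@down(yaw)).as_rotvec()
    np.set_printoptions(suppress=True,precision=4)
    print("shift m(tool)",dp,"units",dp/.075,"rot units",dr/np.pi,"deg",np.degrees(dr))
E
python3 - <<'E'
from h import *
from rig import manip
c=dict(np.load("top0.npz"));p=c["p"];d=c["d"]
for n in ["scene","top"]:
    pass
def rect(m,off,z,name):
    cs,_=cv2.findContours(m,cv2.RETR_EXTERNAL,cv2.CHAIN_APPROX_NONE);k=max(cs,key=cv2.contourArea)[:,0]+off
    P=ray(c,k,z)[:,:2].astype(np.float32);r=cv2.minAreaRect(P*1000);print(name,r,cv2.boxPoints(r).round().tolist());return r
sub=p[165:235,375:415];m=(sub.min(2)>120).astype(np.uint8)*255
rect(m,[375,165],.028,"blade")
# brightness in other blades
for nm,(x0,x1,y0,y1) in dict(b2=(250,295,120,200),b3=(395,475,258,305)).items():
    sub=p[y0:y1,x0:x1];m=(sub.min(2)>145).astype(np.uint8)*255;rect(m,[x0,y0],.004,nm)
# scraper: dark head
sub=p[185:226,230:262];m=(sub.max(2)<60).astype(np.uint8)*255
r=rect(m,[230,185],.092,"head")
# pin
hsv=cv2.cvtColor(p,cv2.COLOR_BGR2HSV)
sub=hsv[212:222,238:252];m=(sub[...,1]>120)&(sub[...,2]>60);print(np.argwhere(m)[:,::-1]+[238,212])
yx=np.argwhere(m).mean(0);print("pin",ray(c,[yx[1]+238,yx[0]+212],.097))
print("depth blade",d[197,396],d[205,245],d[190,245])
E
```

```text
blade ((560.84130859375, -191.0101776123047), (36.507530212402344, 140.52252197265625), 73.9639663696289) [[488.0, -189.0], [623.0, -228.0], [633.0, -193.0], [498.0, -154.0]]
b2 ((671.3582153320312, 175.43142700195312), (174.16944885253906, 52.832862854003906), 10.598936080932617) [[581.0, 185.0], [591.0, 133.0], [762.0, 165.0], [752.0, 217.0]]
b3 ((305.0452575683594, -303.0731506347656), (192.237060546875, 51.93675231933594), 71.75469970703125) [[250.0, -386.0], [300.0, -402.0], [360.0, -220.0], [310.0, -204.0]]
head ((529.1674194335938, 248.75064086914062), (104.38001251220703, 51.65512466430664), 0.08444224298000336) [[477.0, 275.0], [477.0, 223.0], [581.0, 223.0], [581.0, 275.0]]
[[244 217]
 [245 217]
 [246 217]
 [244 218]
 [245 218]]
pin [[0.49861392 0.24839362 0.097     ]]
depth blade 1.4529089 1.3912135 1.3943805
```

The rack blade measures 140 x 37 mm, while the other two bright ones are about 174 and 192 mm long, so the choice is confirmed. It has 28 mm tops on the rails, its notch is towards the robot and its yaw is about -16°. Next I move above it to look with the wrist camera.

Run:
```python
from h import *
from rig import manip
s=manip.sense();delta(s,[.561,-.191,.2],np.radians(-16.04))
```

```text
shift m(tool) [ 0.44   -0.1776  0.0245] units [ 5.867  -2.3674  0.3267] rot units [-0.0005  0.0002  0.2183] deg [-0.0902  0.0298 39.2932]
```

Emit:
{"op": "carry_out", "data": {
  "steps": [
    [0.65,-0.26,0.03,0,0,0,0.4],
    [0.65,-0.26,0.03,0,0,0,0.4],
    [0.65,-0.26,0.03,0,0,0,0.4],
    [0.65,-0.26,0.03,0,0,0,0.4],
    [0.65,-0.26,0.03,0,0,0,0.4],
    [0.65,-0.26,0.03,0,0,0,0.4],
    [0.65,-0.26,0.03,0,0,0,0.4],
    [0.65,-0.26,0.03,0,0,0,0.4],
    [0,0,0,0,0,0.055,0.4],
    [0,0,0,0,0,0.055,0.4],
    [0,0,0,0,0,0.055,0.4],
    [0,0,0,0,0,0.055,0.4]
  ]
}}

```text
time: 1.6
tool_pos: [0.5317, -0.2198, 0.1996]
eef_rot: [-3.1, 0.481, 0.015]
contact_force: [-0.3, -0.7, -0.7]
gripper_width: 0.0639
```

Run:
```python
from h import *
from rig import manip,viewer
s=manip.sense();print(s["time"],s["tool_pos"],s["gripper_width"],s["contact_force"]);delta(s,[.561,-.191,.2],np.radians(-16.04))
c=viewer.camera_params("wrist");p,d=viewer.snapshot("wrist");np.savez("w1.npz",p=p,d=d,**c);cv2.imwrite("pics/w1.png",p)
```

```text
1.6 [ 0.53174703 -0.21979845  0.1995743 ] 0.06394006088947247 [-0.30237719 -0.70875641 -0.69866858]
shift m(tool) [ 0.0191 -0.0363 -0.0005] units [ 0.2552 -0.4842 -0.0066] rot units [-0.0011  0.0032 -0.009 ] deg [-0.2025  0.5708 -1.6149]
```

View pics/w1.png

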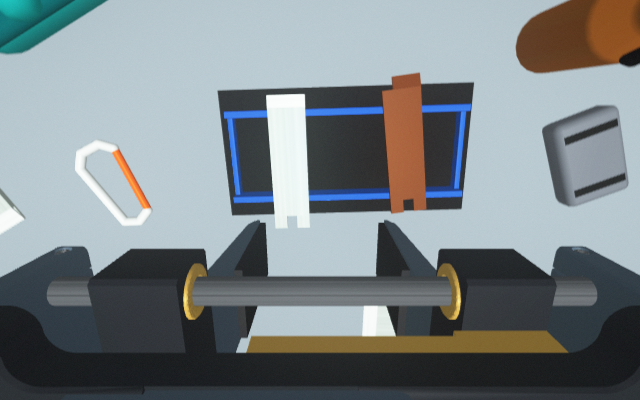

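The wrist view shows the bright blade at (289,160) with the notch at (292,222) and the bevel at (286,100). The rusty blade is at (405,145).

```bash
cat >> h.py <<'E'
def blade(c,p,box,z,thr=150):
    x0,x1,y0,y1=box
    hsv=cv2.cvtColor(p,cv2.COLOR_BGR2HSV)
    sub=p[y0:y1,x0:x1];m=((sub.min(2)>thr)).astype(np.uint8)*255
    cs,_=cv2.findContours(m,cv2.RETR_EXTERNAL,cv2.CHAIN_APPROX_NONE);k=max(cs,key=cv2.contourArea)[:,0]+[x0,y0]
    P=ray(c,k,z)[:,:2].astype(np.float32)*1000;r=cv2.minAreaRect(P)
    print(r,cv2.boxPoints(r).round(1).tolist());return r,P
E
python3 - <<'E'
from h import *
from rig import manip
c=dict(np.load("w1.npz"));p=c["p"]
print(p[160,280],p[160,312],p[85,286],p[222,293],p[228,300],p[240,300])
r,P=blade(c,p,(255,320,90,216),.028)
# upper+full using depth
m=((p[88:232,255:320].min(2)>205)|0).astype(np.uint8)
d=c["d"]
print(d[160,285],d[160,312],d[220,300],d[240,300],d[100,285])
v,u=np.mgrid[0:400,0:640];
X=np.stack([(u-c["cx"])/c["fx"]*d,(v-c["cy"])/c["fy"]*d,d],-1)@c["T"][:3,:3].T+c["T"][:3,3]
z=X[...,2];print("z",z[160,285],z[105,285],z[215,280],z[160,340],z[240,300])
m=((z>.021)&(z<.035)).astype(np.uint8);m[:,:255]=0;m[:,320:]=0;m[232:]=0;m[:88]=0
m&=(p.min(2)>140).astype(np.uint8)
cs,_=cv2.findContours(m,cv2.RETR_EXTERNAL,cv2.CHAIN_APPROX_NONE);k=max(cs,key=cv2.contourArea)[:,0]
print(k.min(0),k.max(0));Q=ray(c,k,.028)[:,:2].astype(np.float32)*1000;r=cv2.minAreaRect(Q);print(r,cv2.boxPoints(r).round(1).tolist())
E
```

```text
[245 248 239] [64 63 57] [211 205 188] [211 204 188] [212 205 189] [210 204 187]
((569.3500366210938, -191.18328857421875), (70.04871368408203, 125.68576049804688), 72.39808654785156) [[498.8999938964844, -205.60000610351562], [618.7000122070312, -243.60000610351562], [639.7999877929688, -176.8000030517578], [520.0, -138.8000030517578]]
0.3326512 0.35955086 0.35050485 0.39005145 0.31704456
z 0.027440388999863174 0.02700518375059957 0.02702803800055853 0.0014661999344747767 -0.001679339037791383
[266  95] [309 228]
((560.687255859375, -192.24853515625), (38.31019592285156, 139.98239135742188), 73.88072967529297) [[488.1000061035156, -191.1999969482422], [622.5999755859375, -230.10000610351562], [633.2000122070312, -193.3000030517578], [498.79998779296875, -154.39999389648438]]
```

Run:
```python
from h import *
from rig import manip
s=manip.sense();delta(s,[.5607,-.1922,.1],np.radians(-16.1))
```

```text
shift m(tool) [ 0.0201 -0.0348  0.0994] units [ 0.2684 -0.4646  1.3258] rot units [-0.0011  0.0032 -0.0098] deg [-0.2023  0.5769 -1.7655]
```

Emit:
{"op": "carry_out", "data": {
  "steps": [
    [0.13,-0.23,0.3,-0.001,0.003,-0.01,0.4],
    [0.13,-0.23,0.5,0,0,0,0.4],
    [0,0,0.5,0,0,0,0.4],
    [0,0,0,0,0,0,0.4]
  ]
}}

```text
time: 2.15
tool_pos: [0.5609, -0.1918, 0.0994]
eef_rot: [-3.113, 0.424, 0.0]
contact_force: [0.3, -0.7, 1.3]
gripper_width: 0.0635
```

Run:
```python
from h import *
from rig import manip
s=manip.sense();print(s["tool_pos"]);delta(s,[.5607,-.1922,.018],np.radians(-16.1))
```

```text
[ 0.56093734 -0.19177273  0.09944018]
shift m(tool) [-0.0001  0.0005  0.0814] units [-0.0014  0.0064  1.0859] rot units [-0.      0.      0.0033] deg [-0.0059  0.0068  0.5973]
```

Emit:
{"op": "carry_out", "data": {
  "steps": [
    [0,0.006,0.4,0,0,0.003,0.4],
    [0,0,0.4,0,0,0,0.4],
    [0,0,0.2,0,0,0,0.4],
    [0,0,0.08,0,0,0,0.4],
    [0,0,0,0,0,0,0.4]
  ],
  "force": 30
}}

```text
time: 2.78
tool_pos: [0.5661, -0.1949, 0.0236]
eef_rot: [3.109, -0.432, 0.019]
contact_force: [0.6, 0.5, -0.4]
gripper_width: 0.064
```

Run:
```python
from h import *
from rig import manip
s=manip.sense();print(s["tool_pos"],s["contact_force"]);delta(s,[.5607,-.1922,.018],np.radians(-16.1))
```

```text
[ 0.56613032 -0.19488001  0.0235563 ] [ 0.57718681  0.48400807 -0.42964429]
shift m(tool) [-0.006  -0.0011  0.0055] units [-0.0803 -0.0147  0.0731] rot units [ 0.0002 -0.004   0.0015] deg [ 0.0435 -0.7243  0.2723]
```

Emit:
{"op": "carry_out", "data": {
  "steps": [
    [-0.08,-0.015,0.03,0,-0.004,0.0015,0.4],
    [0,0,0.04,0,0,0,0.4],
    [0,0,0,0,0,0,0.4]
  ]
}}

```text
time: 3.15
tool_pos: [0.5616, -0.1925, 0.0202]
eef_rot: [3.109, -0.44, 0.005]
contact_force: [0.1, -1.0, -0.3]
gripper_width: 0.0635
```

Run:
```python
from h import *
from rig import manip
s=manip.sense();print(s["tool_pos"],s["contact_force"]);delta(s,[.5607,-.1922,.018],np.radians(-16.1))
```

```text
[ 0.5615793  -0.19245096  0.02016137] [ 0.05914027 -1.04106913 -0.30457409]
shift m(tool) [-0.0009  0.      0.0022] units [-0.0123  0.      0.0288] rot units [ 0.0003 -0.001  -0.    ] deg [ 0.06   -0.1805 -0.0015]
```

Emit:
{"op": "carry_out", "data": {
  "steps": [
    [-0.012,0,0.028,0,-0.001,0,0.4],
    [0,0,0,0,0,0,-0.2],
    [0,0,0,0,0,0,-0.5],
    [0,0,0,0,0,0,-0.5],
    [0,0,0,0,0,0,-0.5],
    [0,0,0,0,0,0,-0.5]
  ],
  "force": 30
}}

```text
time: 3.9
tool_pos: [0.5608, -0.1923, 0.0181]
eef_rot: [3.11, -0.44, 0.0]
contact_force: [0.8, -0.4, -0.3]
gripper_width: 0.0376
```

Run:
```python
from h import *
from rig import manip
s=manip.sense();print(s["tool_pos"],s["contact_force"],s["gripper_width"]);delta(s,[.5607,-.1922,.018],np.radians(-16.1))
```

```text
[ 0.56084642 -0.19229011  0.01812775] [ 0.76490248 -0.36142124 -0.33008831] 0.0376122156786455
shift m(tool) [-0.0002 -0.      0.0001] units [-0.0022 -0.0006  0.0017] rot units [ 0.0003 -0.0001 -0.    ] deg [ 0.0622 -0.0141 -0.003 ]
```

Gripped, with the width reading 37.6 mm. Next I lift and carry it beside the scraper to look at it.

Emit:
{"op": "carry_out", "data": {
  "steps": [
    [0,0,-0.25,0,0,0,-0.5],
    [0,0,-0.5,0,0,0,-0.5],
    [0,0,-0.7,0,0,0,-0.5],
    [0,0,-0.7,0,0,0,-0.5],
    [0,0,-0.5,0,0,0,-0.5],
    [0,0,-0.1,0,0,0,-0.5],
    [0,0,0,0,0,0,-0.5]
  ]
}}

```text
time: 4.78
tool_pos: [0.5584, -0.1912, 0.2253]
eef_rot: [-3.11, 0.439, 0.017]
contact_force: [0.0, 0.6, -2.3]
gripper_width: 0.0377
```

Run:
```python
from h import *
from rig import manip
s=manip.sense();print(s["tool_pos"],s["contact_force"],s["gripper_width"]);delta(s,[.48,.13,.22],0)
```

```text
[ 0.5584375  -0.19115754  0.22528705] [ 0.00632418  0.63409893 -2.26823136] 0.03765931435648006
shift m(tool) [-0.1643 -0.2868  0.0069] units [-2.1907 -3.8246  0.0921] rot units [-0.0003  0.0034 -0.0894] deg [ -0.0616   0.6051 -16.0888]
```

Emit:
{"op": "carry_out", "data": {
  "steps": [
    [-0.2,-0.35,0.01,0,0,0,-0.5],
    [-0.33,-0.58,0.01,0,0,0,-0.5],
    [-0.33,-0.58,0.01,0,0,0,-0.5],
    [-0.33,-0.58,0.01,0,0,0,-0.5],
    [-0.33,-0.58,0.01,0,0,0,-0.5],
    [-0.33,-0.58,0.01,0,0,0,-0.5],
    [-0.2,-0.35,0.01,0,0,0,-0.5],
    [0,0,0,0,0,-0.03,-0.5],
    [0,0,0,0,0,-0.03,-0.5],
    [0,0,0,0,0,-0.03,-0.5],
    [0,0,0,0,0,0,-0.5]
  ]
}}

```text
time: 6.15
tool_pos: [0.4699, 0.1196, 0.195]
eef_rot: [-3.14, -0.015, 0.094]
contact_force: [0.1, 0.4, -2.6]
gripper_width: 0.0375
```

Run:
```python
from h import *
from rig import manip,viewer
s=manip.sense();print(s["tool_pos"]);delta(s,[.48,.13,.22],0)
c=viewer.camera_params("wrist");p,d=viewer.snapshot("wrist");np.savez("w2.npz",p=p,d=d,**c);cv2.imwrite("pics/w2.png",p)
```

```text
[0.46993568 0.11956442 0.19499097]
shift m(tool) [ 0.0087 -0.0104 -0.0256] units [ 0.1154 -0.138  -0.3409] rot units [-0.     0.019  0.003] deg [-0.009   3.4226  0.5457]
```

View pics/w2.png

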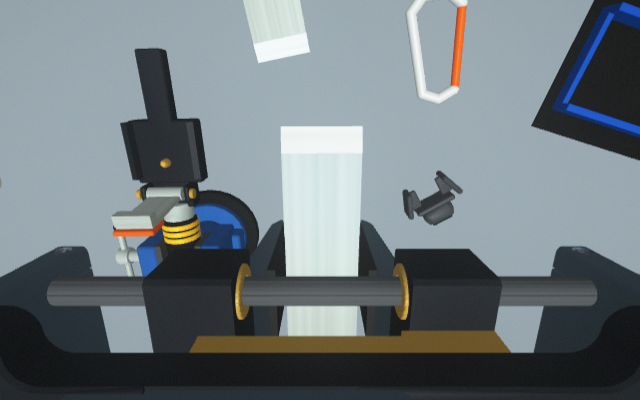

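Here the held blade shows its front edge at (322,127). The scraper pin is at (166,163), the tongue tip at (150,50) and the lever's orange tip at (137,232). I measure these.

Run:
```python
from h import *
c=dict(np.load("w2.npz"));p=c["p"];d=c["d"]
v,u=np.mgrid[0:400,0:640]
X=np.stack([(u-c["cx"])/c["fx"]*d,(v-c["cy"])/c["fy"]*d,d],-1)@c["T"][:3,:3].T+c["T"][:3,3]
hsv=cv2.cvtColor(p,cv2.COLOR_BGR2HSV)
m=(hsv[...,1]>110)&(hsv[...,2]>80);m[:150]=0;m[176:]=0;m[:,:155]=0;m[:,178:]=0
yx=np.argwhere(m);print("pin px",yx.mean(0)[::-1],len(yx),"rng",yx.min(0),yx.max(0),"depthpts",X[m].mean(0),X[m][:,2].max())
print("pin ray .094",ray(c,yx.mean(0)[::-1],.094),ray(c,yx.mean(0)[::-1],.097))
# tongue rows
for r in range(52,200,6):
    row=p[r,100:230].max(1)<75
    k=np.where(row)[0]+100
    if len(k)==0: continue
    a=ray(c,[[k[0]-.5,r],[k[-1]+.5,r]],.09)
    print(r,k[0],k[-1],a[0,:2].round(4),a[1,:2].round(4),"mid",(a[:,:2].mean(0)).round(4),"w",round(a[0,1]-a[1,1],4),"z",X[r,(k[0]+k[-1])//2,2].round(4))
# orange tip
m=(hsv[...,0]<14)&(hsv[...,1]>150)&(hsv[...,2]>120);m[:, :90]=0;m[:,200:]=0;yx=np.argwhere(m);print("orange",X[m].mean(0),X[m].min(0),X[m].max(0),len(yx))
```

```text
pin px [165.08860759 162.73417722] 79 rng [158 160] [167 170] depthpts [0.49855971 0.24735275 0.09412203] 0.09740350744043735
pin ray .094 [[0.49852604 0.24742575 0.094     ]] [[0.49922306 0.24593294 0.097     ]]
52 135 165 [0.581  0.2592] [0.5812 0.2362] mid [0.5811 0.2477] w 0.0229 z 0.0906
58 136 166 [0.5769 0.2592] [0.5771 0.2361] mid [0.577  0.2477] w 0.0231 z 0.0887
64 137 167 [0.5728 0.2592] [0.573 0.236] mid [0.5729 0.2476] w 0.0232 z 0.0904
70 139 168 [0.5686 0.2585] [0.5688 0.2359] mid [0.5687 0.2472] w 0.0226 z 0.0894
76 140 169 [0.5644 0.2585] [0.5646 0.2358] mid [0.5645 0.2471] w 0.0227 z 0.0891
82 141 170 [0.5601 0.2585] [0.5604 0.2356] mid [0.5602 0.2471] w 0.0229 z 0.09
88 142 171 [0.5558 0.2585] [0.556  0.2355] mid [0.5559 0.247 ] w 0.023 z 0.0899
94 143 172 [0.5515 0.2585] [0.5517 0.2354] mid [0.5516 0.2469] w 0.0231 z 0.091
100 144 173 [0.5471 0.2585] [0.5473 0.2353] mid [0.5472 0.2469] w 0.0233 z 0.0898
106 145 174 [0.5426 0.2585] [0.5428 0.2351] mid [0.5427 0.2468] w 0.0234 z 0.0901
112 147 175 [0.5381 0.2577] [0.5383 0.235 ] mid [0.5382 0.2464] w 0.0228 z 0.0895
[... 560 characters left out ...]
0639 z 0.0901
160 129 204 [0.4996 0.2792] [0.5002 0.2166] mid [0.4999 0.2479] w 0.0627 z 0.092
166 130 205 [0.4946 0.2794] [0.4951 0.2163] mid [0.4949 0.2478] w 0.0631 z 0.0953
172 131 206 [0.4894 0.2795] [0.49  0.216] mid [0.4897 0.2478] w 0.0635 z 0.0892
178 133 205 [0.4842 0.2788] [0.4848 0.2175] mid [0.4845 0.2481] w 0.0614 z 0.0898
184 147 197 [0.4791 0.268 ] [0.4795 0.2248] mid [0.4793 0.2464] w 0.0432 z 0.0892
190 141 212 [0.4737 0.274 ] [0.4743 0.2127] mid [0.474  0.2433] w 0.0613 z 0.1034
196 142 229 [0.4683 0.2741] [0.469  0.1987] mid [0.4687 0.2364] w 0.0755 z 0.1024
orange [0.46423199 0.24385197 0.15121637] [0.46179909 0.23282251 0.1358112 ] [0.46692361 0.26089851 0.1551787 ] 322
```

Run:
```python
import cv2,numpy as np
p=cv2.imread("pics/w2.png")
cv2.imwrite("pics/w2c.png",cv2.resize(p[40:280,100:270],None,fx=3.5,fy=2.5*1.0,interpolation=cv2.INTER_CUBIC))
```

```text
(no output)
```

View pics/w2c.png

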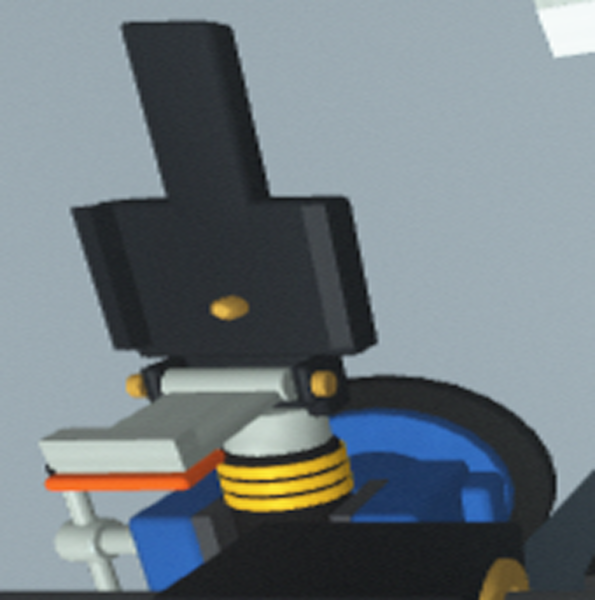

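Emit:
{"op": "carry_out", "data": {
  "steps": [
    [0.1,-0.2,-0.2,0,0.019,0.003,-0.5],
    [0.1,-0.15,-0.2,0,0,0,-0.5],
    [0,0,0,0,0,0,-0.5],
    [0,0,0,0,0,0,-0.5]
  ]
}}

```text
time: 6.7
tool_pos: [0.4836, 0.145, 0.2206]
eef_rot: [3.139, -0.01, -0.012]
contact_force: [0.2, 0.0, -2.4]
gripper_width: 0.0378
```

Run:
```python
from h import *
from rig import manip,viewer
s=manip.sense();print(s["tool_pos"]);delta(s,[.49,.15,.22],0)
c=viewer.camera_params("wrist");p,d=viewer.snapshot("wrist");np.savez("w3.npz",p=p,d=d,tp=s["tool_pos"],er=s["eef_rot"],**c);cv2.imwrite("pics/w3.png",p)
```

```text
[0.48363805 0.14497559 0.22061453]
shift m(tool) [ 0.0063 -0.0051  0.0006] units [ 0.0844 -0.0676  0.0074] rot units [ 0.0009  0.0024 -0.0021] deg [ 0.1568  0.4266 -0.3825]
```

View pics/w3.png

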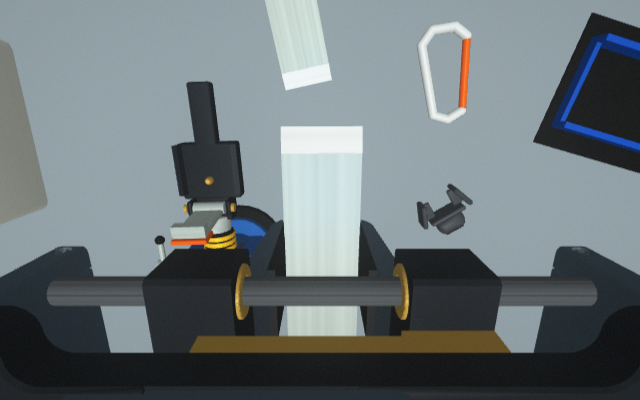

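```bash
cat >> h.py <<'E'
def edges(p,rows,x0,x1,dark,thr):
    "subpixel outer edges of dark (or bright) run per row, in gray"
    g=cv2.cvtColor(p,cv2.COLOR_BGR2GRAY).astype(float);L=[];Rr=[]
    for r in rows:
        a=g[r,x0:x1]; m=(a<thr) if dark else (a>thr); k=np.where(m)[0]
        i=k[0]; L.append((x0+i-1+(thr-a[i-1])/(a[i]-a[i-1]),r))
        i=k[-1]; Rr.append((x0+i+(thr-a[i])/(a[i+1]-a[i]),r))
    return np.array(L),np.array(Rr)
def rayT(c,uv,tp,er,zt):
    "tool frame intersection with plane tool z=zt"
    Rc=R.from_rotvec(er).as_matrix();T=c["T"]
    d=np.c_[(uv[:,0]-c["cx"])/c["fx"],(uv[:,1]-c["cy"])/c["fy"],np.ones(len(uv))]@T[:3,:3].T@Rc
    o=Rc.T@(T[:3,3]-tp);return o+d*((zt-o[2])/d[:,2])[:,None]
def line(P): # y = a x + b
    a,b=np.polyfit(P[:,0],P[:,1],1);return a,b
E
python3 - <<'E'
from h import *
c=dict(np.load("w3.npz"));p=c["p"]
g=cv2.cvtColor(p,cv2.COLOR_BGR2GRAY)
print(g[110,180:225],g[170,275:290],g[170,355:368],g[120:134,320],g[76:90,200])
L,Rr=edges(p,range(88,138,2),180,225,True,90)
for n,e in(("L",L),("R",Rr)):
    P=ray(c,e,.09);a,b=line(P);print("tongue",n,"yaw",np.degrees(np.arctan(a)),"y@.558",a*.558+b,"y@.4985",a*.4985+b)
L,Rr=edges(p,range(150,190,2),165,250,True,90)
for n,e in(("L",L),("R",Rr)):
    P=ray(c,e,.096);a,b=line(P);print("head",n,"yaw",np.degrees(np.arctan(a)),"y@.4985",a*.4985+b)
L,Rr=edges(p,range(160,216,3),270,375,False,180)
for n,e in(("L",L),("R",Rr)):
    P=rayT(c,e,c["tp"],c["er"],-.0099);a,b=line(P);print("blade tool",n,"yaw",np.degrees(np.arctan(a)),"y@0",b,"y@.05",b+.05*a)
col=g[110:140,322].astype(float);i=np.where(col>225)[0][0];v=110+i-1+(225-col[i-1])/(col[i]-col[i-1]);print("front edge",v,rayT(c,np.array([[322,v]]),c["tp"],c["er"],-.0079),rayT(c,np.array([[322,v]]),c["tp"],c["er"],-.0099))
col=g[70:95,200].astype(float);i=np.where(col<100)[0][0];v=70+i-1+(100-col[i-1])/(col[i]-col[i-1]);print("tongue tip",v,ray(c,[[200,v]],.09))
hsv=cv2.cvtColor(p,cv2.COLOR_BGR2HSV)
m=(hsv[...,1]>110)&(hsv[...,2]>80);m[:172]=0;m[190:]=0;m[:,:200]=0;m[:,218:]=0
yx=np.argwhere(m);print("pin",yx.mean(0)[::-1],len(yx),ray(c,yx.mean(0)[::-1],.094))
E
```

```text
[156 159 161 158 158 157 161 159 159 159  74  50  47  49  50  52  53  50
  52  52  52  49  53  51  54  55  55  51  54  55  50  43  38  35  36  46
 154 160 161 160 159 160 160 160 161] [162 163 161 163 162 162 177 212 216 218 220 220 218 216 218] [219 218 217 217 217 217 205 168 166 165 164 162 164] [164 163 164 164 166 162 212 240 242 242 241 240 239 238] [160 160 159 159 161 121  45  47  53  52  54  54  52  52]
tongue L yaw 1.429404359001445 y@.558 0.2588166640461034 y@.4985 0.2573319611720471
tongue R yaw 1.4123768000516495 y@.558 0.2366232985048535 y@.4985 0.23515628913477576
head L yaw 1.2968133142677323 y@.4985 0.2761103441299083
head R yaw 1.5194194216128891 y@.4985 0.2161867895905475
blade tool L yaw -0.11057949086228319 y@0 -0.0192096205187985 y@.05 -0.019306119448648153
blade tool R yaw -0.1454223524076171 y@0 0.018952364897329547 y@.05 0.018825459682048504
front edge 126.5 [[ 7.02966419e-02  9.15000983e-05 -7.90000000e-03]] [[ 7.04050861e-02  8.90683351e-05 -9.90000000e-03]]
tongue tip 81.27631578947368 [[0.58373521 0.24736829 0.09      ]]
pin [208.84210526 180.36842105] 57 [[0.49840755 0.24765739 0.094     ]]
```

Run:
```python
from h import *
from rig import manip
s=manip.sense();delta(s,[.5610,.2490,.16],np.radians(1.5))
```

```text
shift m(tool) [ 0.077  -0.1047  0.0599] units [ 1.026  -1.3962  0.7982] rot units [ 0.0008  0.0023 -0.0105] deg [ 0.141   0.4134 -1.8914]
```

Emit:
{"op": "carry_out", "data": {
  "steps": [
    [0.25,-0.34,0,0.001,0.002,-0.009,-0.5],
    [0.25,-0.34,0,0,0,0,-0.5],
    [0.25,-0.34,0,0,0,0,-0.5],
    [0.25,-0.34,0.2,0,0,0,-0.5],
    [0,0,0.3,0,0,0,-0.5],
    [0,0,0.2,0,0,0,-0.5],
    [0,0,0,0,0,0,-0.5]
  ]
}}

```text
time: 7.62
tool_pos: [0.5566, 0.2465, 0.1609]
eef_rot: [3.138, 0.025, -0.015]
contact_force: [-1.1, -1.0, -1.4]
gripper_width: 0.0375
```

Run:
```python
from h import *
from rig import manip
s=manip.sense();print(s["tool_pos"],s["contact_force"]);delta(s,[.5610,.2490,.11],np.radians(1.3))
```

```text
[0.55664999 0.24648173 0.16089656] [-1.13221026 -1.02253819 -1.4183016 ]
shift m(tool) [ 0.0049 -0.0026  0.0508] units [ 0.0649 -0.0351  0.6779] rot units [ 0.0012  0.003  -0.0021] deg [ 0.2079  0.5396 -0.3826]
```

Emit:
{"op": "carry_out", "data": {
  "steps": [
    [0.065,-0.035,0.1,0.001,0.003,-0.002,-0.5],
    [0,0,0.25,0,0,0,-0.5],
    [0,0,0.25,0,0,0,-0.5],
    [0,0,0,0,0,0,-0.5],
    [0,0,0,0,0,0,-0.5]
  ]
}}

```text
time: 8.25
tool_pos: [0.5645, 0.2492, 0.1183]
eef_rot: [-3.138, -0.033, -0.014]
contact_force: [0.6, -0.2, -2.2]
gripper_width: 0.0375
```

Run:
```python
from h import *
from rig import manip,viewer
s=manip.sense();print(s["tool_pos"],s["contact_force"]);delta(s,[.5610,.2490,.096],np.radians(1.3))
c=viewer.camera_params("wrist");p,d=viewer.snapshot("wrist");np.savez("w4.npz",p=p,d=d,tp=s["tool_pos"],er=s["eef_rot"],**c);cv2.imwrite("pics/w4.png",p)
p,d=viewer.snapshot("top");cv2.imwrite("pics/t4.png",cv2.resize(p[170:290,200:300],None,fx=5,fy=5,interpolation=cv2.INTER_CUBIC))
```

```text
[0.56453055 0.24920813 0.11834642] [ 0.59649098 -0.2072088  -2.20302319]
shift m(tool) [-0.0037  0.0002  0.0223] units [-0.0499  0.0027  0.2975] rot units [-0.001  -0.0029 -0.0004] deg [-0.1715 -0.5267 -0.0786]
```

View pics/w4.png

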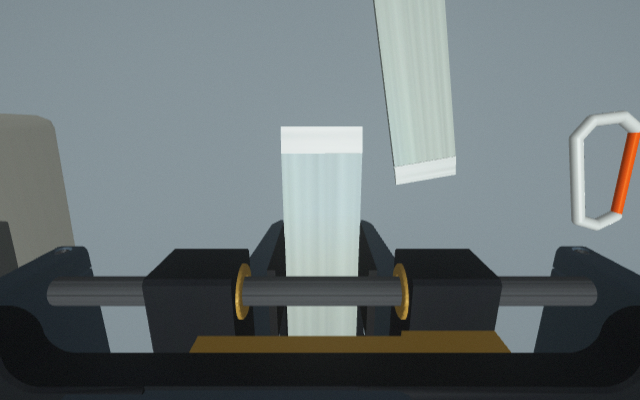

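View pics/t4.png

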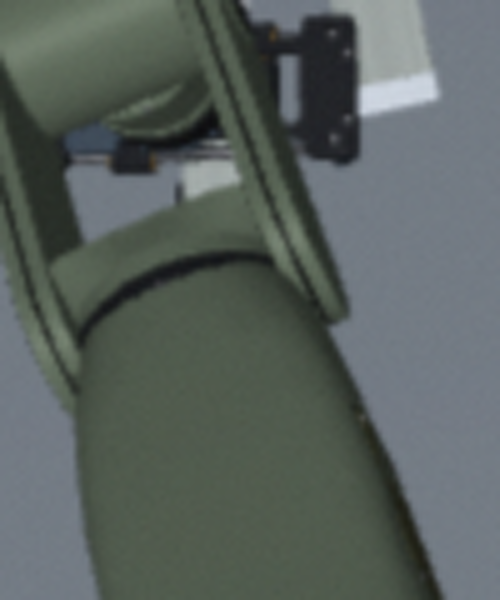

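The held blade is unchanged in the hand, with its front edge still at (322,127). The arm hides the pin in the top view, so I descend in small checked steps.

Emit:
{"op": "carry_out", "data": {
  "steps": [
    [-0.05,0.003,0.1,-0.001,-0.003,0,-0.5],
    [0,0,0.1,0,0,0,-0.5],
    [0,0,0.06,0,0,0,-0.5],
    [0,0,0,0,0,0,-0.5],
    [0,0,0,0,0,0,-0.5]
  ]
}}

```text
time: 8.98
tool_pos: [0.5608, 0.2492, 0.0983]
eef_rot: [-3.141, -0.034, -0.0]
contact_force: [0.9, -0.2, -2.5]
gripper_width: 0.0376
```

Run:
```python
from h import *
from rig import manip,viewer
s=manip.sense();print(s["tool_pos"],s["contact_force"]);delta(s,[.5610,.2490,.093],np.radians(1.3))
```

```text
[0.56080143 0.24915614 0.09825811] [ 0.949095   -0.15285248 -2.45137054]
shift m(tool) [0.0002 0.0002 0.0053] units [0.0026 0.0022 0.0701] rot units [-0.0001 -0.0001 -0.0004] deg [-0.0106 -0.0182 -0.0709]
```

Emit:
{"op": "carry_out", "data": {
  "steps": [
    [0.002,0.002,0.05,0,0,0,-0.5],
    [0,0,0.04,0,0,0,-0.5],
    [0,0,0.03,0,0,0,-0.5],
    [0,0,0,0,0,0,-0.5],
    [0,0,0,0,0,0,-0.5]
  ]
}}

```text
time: 9.6
tool_pos: [0.5612, 0.249, 0.0889]
eef_rot: [-3.141, -0.034, -0.001]
contact_force: [0.3, 0.6, -2.0]
gripper_width: 0.0375
```

Run:
```python
from h import *
from rig import manip,viewer
s=manip.sense();print(s["tool_pos"],s["contact_force"],s["moment"]);delta(s,[.5610,.2490,.0845],np.radians(1.3))
```

```text
[0.56122019 0.24904235 0.0888837 ] [ 0.30297735  0.56580479 -2.0461922 ] [-0.03160916  0.06216508 -0.00790057]
shift m(tool) [-0.0002  0.      0.0044] units [-0.003   0.0005  0.0584] rot units [-0.0001 -0.0003 -0.0004] deg [-0.0212 -0.0512 -0.073 ]
```

Emit:
{"op": "carry_out", "data": {
  "steps": [
    [-0.003,0,0.03,0,0,0,-0.5],
    [0,0,0.02,0,0,0,-0.5],
    [0,0,0,0,0,0,-0.5],
    [0,0,0,0,0,0,-0.5]
  ]
}}

```text
time: 10.1
tool_pos: [0.5611, 0.2491, 0.085]
eef_rot: [-3.141, -0.034, -0.002]
contact_force: [-0.4, 0.7, -0.9]
gripper_width: 0.0376
```

Run:
```python
from h import *
from rig import manip,viewer
s=manip.sense();print(s["tool_pos"],s["contact_force"],s["moment"]);delta(s,[.5610,.2490,.0841],np.radians(1.3))
```

```text
[0.56105355 0.2490602  0.08503764] [-0.43659293  0.66402607 -0.93204453] [ 0.03085814 -0.00426811 -0.03309891]
shift m(tool) [-0.0001  0.0001  0.0009] units [-0.0007  0.0008  0.0125] rot units [-0.0002 -0.0004 -0.0004] deg [-0.028  -0.0673 -0.0725]
```

Emit:
{"op": "carry_out", "data": {
  "steps": [
    [0,0,0.012,0,0,0,-0.5],
    [0,0,0.012,0,0,0,-0.5],
    [0,0,0.006,0,0,0,-0.5]
  ]
}}

```text
time: 10.48
tool_pos: [0.5611, 0.2491, 0.0841]
eef_rot: [-3.141, -0.034, -0.003]
contact_force: [-1.2, -0.8, 0.8]
gripper_width: 0.0378
```

Run:
```python
from h import *
from rig import manip,viewer
s=manip.sense();print(s["tool_pos"],s["contact_force"],s["moment"]);delta(s,[.5570,.2490,.0841],np.radians(1.3))
```

```text
[0.5611365  0.24910295 0.08413281] [-1.23546989 -0.82631684  0.76408085] [-0.1466952   0.25778919  0.02287416]
shift m(tool) [-0.0041  0.      0.    ] units [-0.0552  0.0002  0.0003] rot units [-0.0002 -0.0006 -0.0004] deg [-0.042  -0.1077 -0.0693]
```

Touching the bed at the predicted height. Now I push back against the pin.

Emit:
{"op": "carry_out", "data": {
  "steps": [
    [-0.02,0,0.002,0,0,0,-0.5],
    [-0.02,0,0,0,0,0,-0.5],
    [-0.015,0,0,0,0,0,-0.5]
  ]
}}

```text
time: 10.85
tool_pos: [0.5581, 0.2493, 0.0842]
eef_rot: [-3.14, -0.034, -0.008]
contact_force: [1.5, -0.2, 0.5]
gripper_width: 0.0374
```

Run:
```python
from h import *
from rig import manip,viewer
s=manip.sense();print(s["tool_pos"],s["contact_force"],s["moment"]);delta(s,[.5570,.2490,.0841],np.radians(1.3))
```

```text
[0.55812336 0.24932484 0.08416842] [ 1.45347814 -0.19808239  0.49282065] [ 0.01760491 -0.01977247 -0.00640572]
shift m(tool) [-0.0011  0.0003  0.0001] units [-0.0151  0.004   0.0008] rot units [-0.0005 -0.0016 -0.0003] deg [-0.0888 -0.2882 -0.0595]
```

Emit:
{"op": "carry_out", "data": {
  "steps": [
    [-0.015,0.003,0,0,-0.001,0,-0.5],
    [-0.015,0,0,0,0,0,-0.5],
    [-0.015,0,0,0,0,0,-0.5]
  ]
}}

```text
time: 11.22
tool_pos: [0.557, 0.2493, 0.0845]
eef_rot: [-3.139, -0.035, -0.011]
contact_force: [5.1, 0.2, -2.4]
gripper_width: 0.0372
```

Run:
```python
from h import *
from rig import manip,viewer
s=manip.sense();print(s["tool_pos"],s["contact_force"],s["moment"]);delta(s,[.5570,.2490,.0841],np.radians(1.3))
```

```text
[0.55698158 0.24933401 0.08451552] [ 5.07545151  0.20607984 -2.39551177] [-0.08461124 -0.77178025  0.0231765 ]
shift m(tool) [0.     0.0003 0.0004] units [0.0001 0.0045 0.0055] rot units [-0.0008 -0.0023 -0.0002] deg [-0.1386 -0.4155 -0.0318]
```

Emit:
{"op": "carry_out", "data": {
  "steps": [
    [-0.01,0.002,0.008,0,-0.002,0,-0.5],
    [-0.01,0,0.006,0,0,0,-0.5]
  ]
}}

```text
time: 11.48
tool_pos: [0.557, 0.2493, 0.0842]
eef_rot: [-3.138, -0.035, -0.006]
contact_force: [4.6, -1.7, 1.7]
gripper_width: 0.0378
```

Run:
```python
from h import *
from rig import manip,viewer
s=manip.sense();print(s["tool_pos"],s["contact_force"],s["moment"]);delta(s,[.5570,.2490,.0841],np.radians(1.3))
```

```text
[0.55695591 0.24931647 0.08415816] [ 4.63103418 -1.70893723  1.74218562] [-0.18329616 -0.6659256   0.03022202]
shift m(tool) [0.     0.0003 0.0001] units [0.0005 0.0042 0.0008] rot units [-0.001  -0.0013 -0.0002] deg [-0.1778 -0.2321 -0.0302]
```

It is home, with about 5 N against the pin and the height at the flat value. I let go and retreat upward.

Emit:
{"op": "carry_out", "data": {
  "steps": [
    [0,0,0,0,0,0,-0.05],
    [0,0,0,0,0,0,0.1],
    [0,0,0,0,0,0,0.3],
    [0,0,0,0,0,0,0.3],
    [0,0,-0.1,0,0,0,0.3],
    [0,0,-0.3,0,0,0,0.3],
    [0,0,-0.5,0,0,0,0.3],
    [0,0,-0.7,0,0,0,0.3],
    [0,0,-0.4,0,0,0,0.3],
    [0,0,0,0,0,0,0.3]
  ]
}}

```text
time: 12.72
tool_pos: [0.553, 0.2487, 0.239]
eef_rot: [-3.14, -0.034, 0.01]
contact_force: [0.3, 0.4, -0.7]
gripper_width: 0.0593
```

Run:
```python
from h import *
from rig import manip,viewer
s=manip.sense();print(s["tool_pos"],s["contact_force"]);delta(s,[.5570,.2490,.2],np.radians(1.3))
c=viewer.camera_params("wrist");p,d=viewer.snapshot("wrist");np.savez("w5.npz",p=p,d=d,tp=s["tool_pos"],er=s["eef_rot"],**c);cv2.imwrite("pics/w5.png",p)
c=viewer.camera_params("scene");p,d=viewer.snapshot("scene");np.savez("s5.npz",p=p,d=d,**c);cv2.imwrite("pics/s5.png",cv2.resize(p[150:270,310:450],None,fx=5,fy=5,interpolation=cv2.INTER_CUBIC))
```

```text
[0.55300467 0.2486719  0.23903118] [ 0.2604209   0.43622474 -0.71490335]
shift m(tool) [ 0.0043 -0.0002  0.039 ] units [ 0.0567 -0.0023  0.5201] rot units [-0.0005  0.002  -0.0004] deg [-0.0985  0.3667 -0.0666]
```

View pics/w5.png

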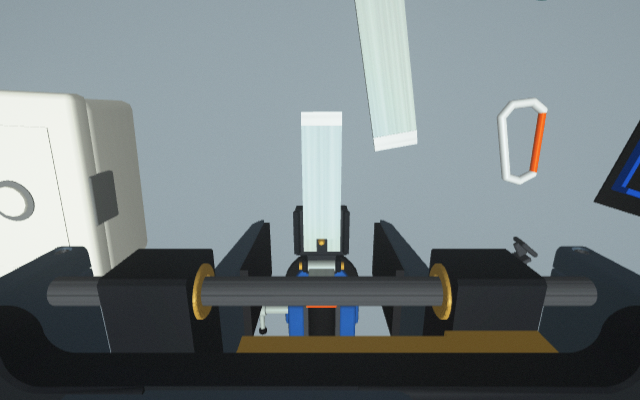

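View pics/s5.png

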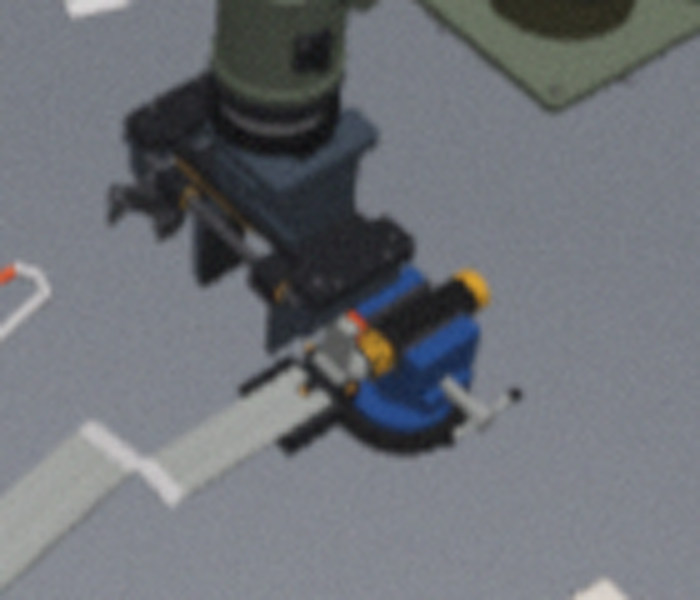

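The wrist picture shows the pin in the notch at (321,243) with the blade straight along the tongue. The scene crop shows the lever still leaning back, its orange tip at (355,322). Next I shut the fingers, go behind the lever and push it over.

Run:
```python
from h import *
from rig import manip,viewer
s=manip.sense();delta(s,[.412,.2465,.22],np.radians(1.3))
c=dict(np.load("w5.npz"));p=c["p"]
L,Rr=edges(p,range(130,200,3),285,360,False,180)
for e in (L,Rr):
    P=ray(c,e,.094);a,b=line(P);print("yaw",np.degrees(np.arctan(a)),"y@.5573",a*.5573+b)
g=cv2.cvtColor(p,cv2.COLOR_BGR2GRAY)[100:125,322].astype(float);i=np.where(g>205)[0][0];print("front",ray(c,[[322,99.5+i]],.092))
print([c["d"][r,322] for r in (125,200)])
v,u=np.mgrid[0:400,0:640];d=c["d"]
X=np.stack([(u-c["cx"])/c["fx"]*d,(v-c["cy"])/c["fy"]*d,d],-1)@c["T"][:3,:3].T+c["T"][:3,3]
for r in range(125,235,20): print(r,X[r-3:r+4,312:332,2].mean())
```

```text
shift m(tool) [-0.1393 -0.0015  0.0175] units [-1.8578 -0.0194  0.2334] rot units [ 0.0002  0.0039 -0.0004] deg [ 0.0315  0.6983 -0.065 ]
yaw 1.2845598830349274 y@.5573 0.2688225577487217
yaw 1.2932979461540213 y@.5573 0.230139075251139
front [[0.6274 0.2502 0.092 ]]
[np.float32(0.29597136), np.float32(0.31849346)]
125 0.09353682374272627
145 0.09799490159320275
165 0.09352880024164745
185 0.09569564583306782
205 0.09561701525611847
225 0.0958018784562117
```

Emit:
{"op": "carry_out", "data": {
  "steps": [
    [-0.3,-0.003,0,0,0.003,0,-1],
    [-0.45,-0.005,0,0,0,0,-1],
    [-0.45,-0.005,0,0,0,0,-1],
    [-0.4,-0.005,0,0,0,0,-1],
    [-0.26,0,0,0,0,0,-1],
    [0,0,0,0,0,0,-1]
  ],
  "force": 20
}}

```text
time: 13.58
tool_pos: [0.4023, 0.2431, 0.2245]
eef_rot: [3.13, 0.033, -0.038]
contact_force: [0.3, 0.2, 0.0]
gripper_width: 0.0025
```

Run:
```python
from h import *
from rig import manip,viewer
s=manip.sense();print(s["tool_pos"],s["gripper_width"]);delta(s,[.412,.2465,.148],np.radians(1.3))
```

```text
[0.40228176 0.24308212 0.22446892] 0.0024864255846965997
shift m(tool) [ 0.0117 -0.0041  0.0762] units [ 0.1555 -0.0542  1.0155] rot units [ 0.0035  0.0078 -0.0006] deg [ 0.6376  1.4065 -0.1032]
```

Emit:
{"op": "carry_out", "data": {
  "steps": [
    [0.08,-0.05,0.2,0.003,0.007,0,-1],
    [0,0,0.35,0,0,0,-1],
    [0,0,0.3,0,0,0,-1],
    [0,0,0.1,0,0,0,-1],
    [0,0,0,0,0,0,-1]
  ]
}}

```text
time: 14.2
tool_pos: [0.4103, 0.2462, 0.1471]
eef_rot: [3.137, 0.032, -0.008]
contact_force: [-0.4, 0.9, 0.4]
gripper_width: 0.0008
```

Run:
```python
from h import *
from rig import manip,viewer
s=manip.sense();print(s["tool_pos"],s["contact_force"]);delta(s,[.440,.2465,.146],np.radians(1.3))
c=viewer.camera_params("scene");p,d=viewer.snapshot("scene");np.savez("s6.npz",p=p,d=d,**c);cv2.imwrite("pics/s6.png",cv2.resize(p[150:270,310:450],None,fx=5,fy=5,interpolation=cv2.INTER_CUBIC))
```

```text
[0.41029401 0.24624365 0.1471033 ] [-0.38930907  0.88925724  0.42170847]
shift m(tool) [0.0297 0.0003 0.0009] units [0.3961 0.0045 0.0127] rot units [ 0.0014  0.0017 -0.0008] deg [ 0.2526  0.2998 -0.1454]
```

View pics/s6.png

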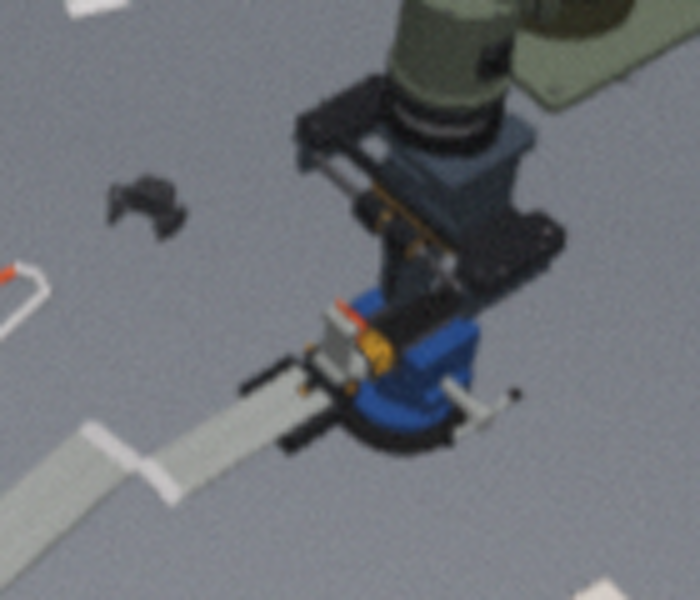

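The finger stands behind the lever, whose orange tip is at (348,315). Now I push it over.

Emit:
{"op": "carry_out", "data": {
  "steps": [
    [0.1,0,0,0.001,0.001,0,-1],
    [0.1,0,0,0,0,0,-1],
    [0.1,0,0,0,0,0,-1],
    [0.1,0,0,0,0,0,-1],
    [0.1,0,0,0,0,0,-1],
    [0.1,0,0,0,0,0,-1]
  ]
}}

```text
time: 15.0
tool_pos: [0.459, 0.248, 0.1499]
eef_rot: [-3.14, -0.031, -0.002]
contact_force: [-2.3, -0.8, 2.2]
gripper_width: 0.0005
```

Run:
```python
from h import *
from rig import manip,viewer
s=manip.sense();print(s["tool_pos"],s["contact_force"]);delta(s,[.490,.2470,.146],np.radians(1.3))
c=viewer.camera_params("scene");p,d=viewer.snapshot("scene");np.savez("s7.npz",p=p,d=d,**c);cv2.imwrite("pics/s7.png",cv2.resize(p[150:270,310:450],None,fx=5,fy=5,interpolation=cv2.INTER_CUBIC))
```

```text
[0.45903718 0.2480179  0.14990103] [-2.30948288 -0.7616643   2.23467116]
shift m(tool) [0.0309 0.0016 0.0039] units [0.4124 0.0219 0.0524] rot units [-0.0005 -0.0003 -0.0009] deg [-0.0849 -0.0576 -0.1546]
```

View pics/s7.png

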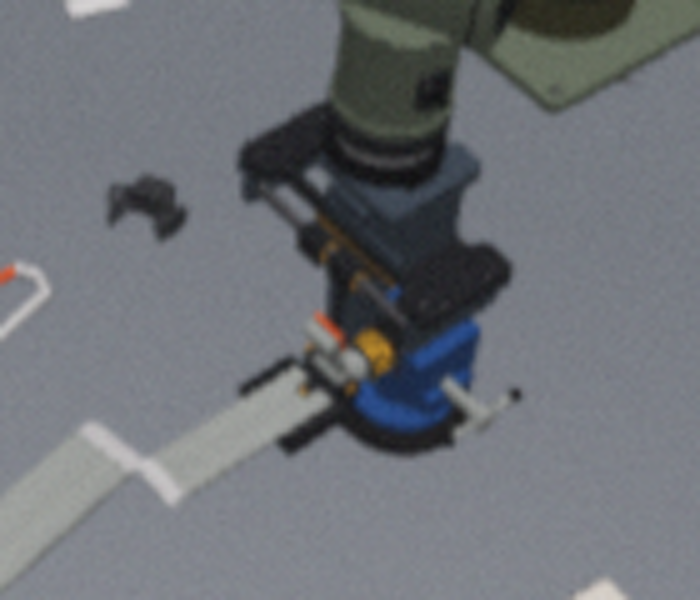

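The lever is moving forward and is now about upright, with its tip at (328,328). I keep pushing and lower a little.

Emit:
{"op": "carry_out", "data": {
  "steps": [
    [0.1,0.01,0.03,0,0,0,-1],
    [0.1,0.01,0.03,0,0,0,-1],
    [0.1,0,0.02,0,0,0,-1],
    [0.1,0,0.02,0,0,0,-1],
    [0.05,0,0,0,0,0,-1]
  ]
}}

```text
time: 15.68
tool_pos: [0.4958, 0.2471, 0.1411]
eef_rot: [-3.14, -0.031, -0.001]
contact_force: [-1.7, -0.1, 0.6]
gripper_width: 0.0006
```

Run:
```python
from h import *
from rig import manip,viewer
s=manip.sense();print(s["tool_pos"],s["contact_force"]);delta(s,[.515,.2475,.175],np.radians(1.3))
c=viewer.camera_params("scene");p,d=viewer.snapshot("scene");np.savez("s8.npz",p=p,d=d,**c);cv2.imwrite("pics/s8.png",cv2.resize(p[150:270,310:450],None,fx=5,fy=5,interpolation=cv2.INTER_CUBIC))
```

```text
[0.49577268 0.24705634 0.1411449 ] [-1.70291507 -0.12548619  0.59214675]
shift m(tool) [ 0.0193 -0.0001 -0.0338] units [ 0.2568 -0.0012 -0.4512] rot units [-0.0003 -0.0003 -0.0009] deg [-0.0554 -0.0486 -0.1539]
```

View pics/s8.png

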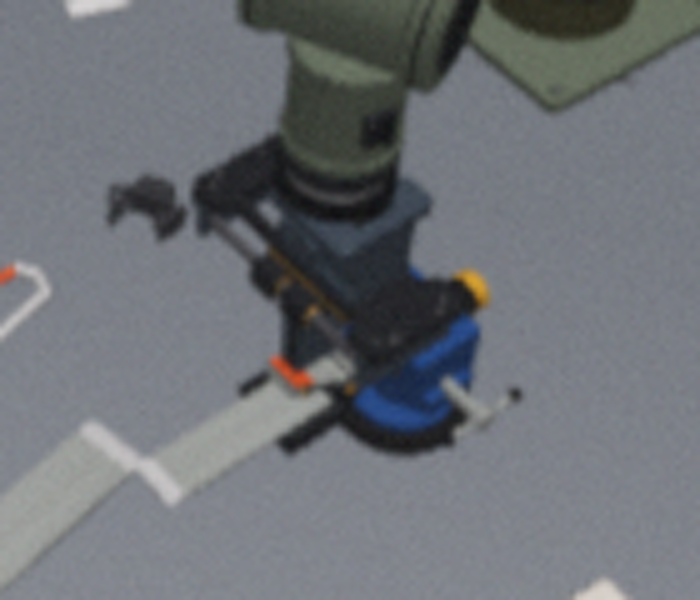

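The lever is now well past upright, with its tip at (292,375). I raise, move over the pad and press down.

Emit:
{"op": "carry_out", "data": {
  "steps": [
    [-0.03,0,-0.3,0,0,0,-1],
    [0,0,-0.2,0,0,0,-1],
    [0.15,0,0,0,0,0,-1],
    [0.15,0,0,0,0,0,-1],
    [0.03,0,0,0,0,0,-1],
    [0,0,0,0,0,0,-1]
  ]
}}

```text
time: 16.48
tool_pos: [0.5222, 0.2472, 0.1783]
eef_rot: [-3.141, -0.031, -0.005]
contact_force: [0.1, -0.7, 0.0]
gripper_width: 0.0006
```

Run:
```python
from h import *
from rig import manip,viewer
s=manip.sense();print(s["tool_pos"],s["contact_force"]);delta(s,[.518,.2475,.119],np.radians(1.3))
```

```text
[0.52221123 0.24718405 0.17833904] [ 0.12278898 -0.67308263  0.0360971 ]
shift m(tool) [-0.0044 -0.0004  0.0593] units [-0.0588 -0.0052  0.791 ] rot units [-0.     -0.0011 -0.0009] deg [-0.0085 -0.1953 -0.1613]
```

Emit:
{"op": "carry_out", "data": {
  "steps": [
    [-0.05,-0.005,0.15,0,-0.001,0,-1],
    [0,0,0.15,0,0,0,-1],
    [0,0,0.12,0,0,0,-1],
    [0,0,0.1,0,0,0,-1],
    [0,0,0.1,0,0,0,-1],
    [0,0,0.06,0,0,0,-1]
  ]
}}

```text
time: 17.23
tool_pos: [0.519, 0.2477, 0.1241]
eef_rot: [-3.141, -0.032, -0.004]
contact_force: [0.5, 0.4, 1.9]
gripper_width: 0.0
```

Run:
```python
from h import *
from rig import manip,viewer
s=manip.sense();print(s["tool_pos"],s["contact_force"]);delta(s,[.518,.2475,.119],np.radians(1.3))
```

```text
[0.5190186  0.24773863 0.12409432] [0.46828944 0.43721534 1.86150242]
shift m(tool) [-0.001   0.0002  0.0051] units [-0.0138  0.0029  0.0679] rot units [-0.0002 -0.0009 -0.0007] deg [-0.0368 -0.1571 -0.1341]
```

Emit:
{"op": "carry_out", "data": {
  "steps": [
    [0,0,0.05,0,-0.001,0,-1],
    [0,0,0.04,0,0,0,-1],
    [0,0,0.04,0,0,0,-1]
  ]
}}

```text
time: 17.6
tool_pos: [0.5191, 0.2478, 0.1194]
eef_rot: [-3.14, -0.032, -0.002]
contact_force: [-4.8, -3.6, 21.7]
gripper_width: 0.0004
```

Run:
```python
from h import *
from rig import manip,viewer
s=manip.sense();print(s["tool_pos"],s["contact_force"]);delta(s,[.518,.2475,.119],np.radians(1.3))
```

```text
[0.51911384 0.24779008 0.11937031] [-4.76026974 -3.64165796 21.72220292]
shift m(tool) [-0.0011  0.0003  0.0004] units [-0.0149  0.0036  0.0049] rot units [-0.0004 -0.0003 -0.0007] deg [-0.0796 -0.0604 -0.1296]
```

Firm stop with 22 N at the shut height. One more light press, then I lift off and look.

Emit:
{"op": "carry_out", "data": {
  "steps": [
    [0,0,0.025,0,0,0,-1],
    [0,0,0.02,0,0,0,-1],
    [0,0,-0.15,0,0,0,-1],
    [0,0,-0.5,0,0,0,-1],
    [0,0,-0.6,0,0,0,-1],
    [0,0.4,-0.4,0,0,0,-1],
    [0,0.6,0,0,0,0,-1],
    [0,0.5,0,0,0,0,-1],
    [0,0,0,0,0,0,-1]
  ]
}}

```text
time: 18.73
tool_pos: [0.5184, 0.1324, 0.2478]
eef_rot: [-3.14, -0.035, 0.006]
contact_force: [0.5, 0.2, -0.1]
gripper_width: 0.0007
```

Run:
```python
from h import *
from rig import manip,viewer
s=manip.sense();print(s["time"],s["tool_pos"],s["contact_force"])
c=viewer.camera_params("wrist");p,d=viewer.snapshot("wrist");np.savez("w9.npz",p=p,d=d,**c);cv2.imwrite("pics/w9.png",p)
c=viewer.camera_params("top");p,d=viewer.snapshot("top");cv2.imwrite("pics/t9.png",p)
c=viewer.camera_params("scene");p,d=viewer.snapshot("scene");cv2.imwrite("pics/s9.png",cv2.resize(p[150:270,310:450],None,fx=5,fy=5,interpolation=cv2.INTER_CUBIC))
```

```text
18.725 [0.51842469 0.13244237 0.24778868] [ 0.49301874  0.22641557 -0.07525977]
```

View pics/w9.png

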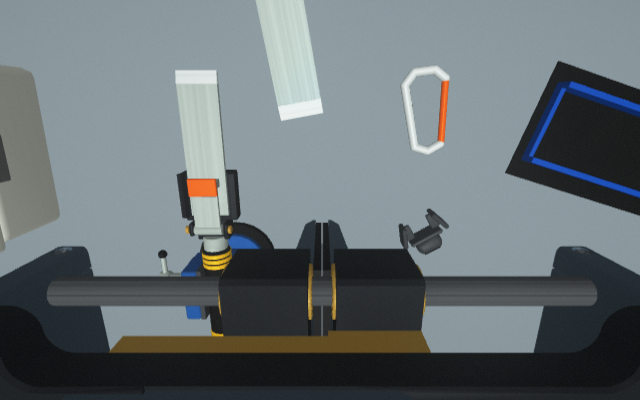

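View pics/s9.png

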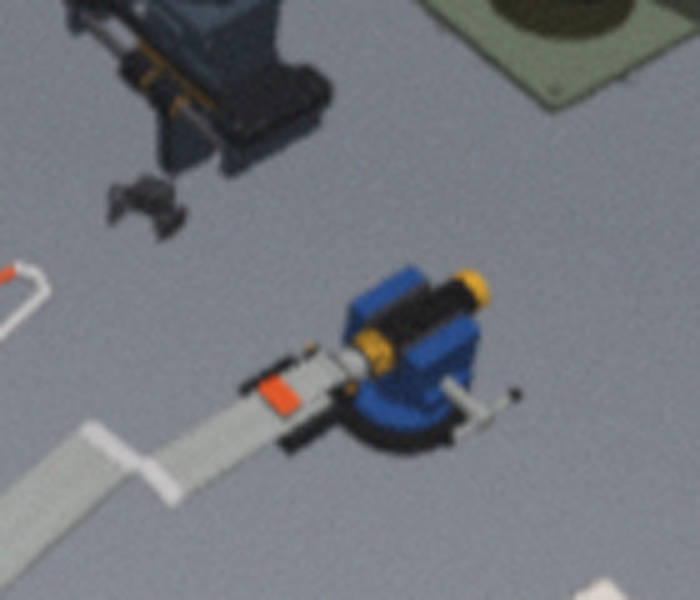

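View pics/t9.png

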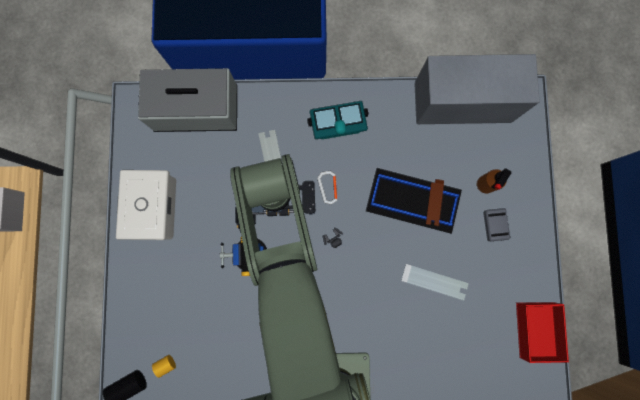

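The lever is down with its orange pad on top, at (202,188) in the wrist view, and the blade runs straight along the tongue. The rusty blade and everything else are where they were. I'll check the blade front, the pad height and the lever's level.

Run:
```python
from h import *
c=dict(np.load("w9.npz"));p=c["p"];d=c["d"]
v,u=np.mgrid[0:400,0:640]
X=np.stack([(u-c["cx"])/c["fx"]*d,(v-c["cy"])/c["fy"]*d,d],-1)@c["T"][:3,:3].T+c["T"][:3,3]
hsv=cv2.cvtColor(p,cv2.COLOR_BGR2HSV)
m=(hsv[...,0]<14)&(hsv[...,1]>150)&(hsv[...,2]>120);m[:,:170]=0;m[:,240:]=0;m[:175]=0;m[205:]=0
yx=np.argwhere(m);print("pad",X[m].mean(0),yx.min(0),yx.max(0))
print("lever z pad-behind",[X[r-1:r+2,197:213,2].mean().round(4) for r in (190,200,208,216,222)],[X[r,205,0].round(3) for r in (190,200,208,216,222)])
print("blade z",[X[r-2:r+3,190:208,2].mean().round(4) for r in (90,110,130,150,170)])
L,Rr=edges(p,range(90,160,3),165,240,False,180)
for e in (L,Rr):
    P=ray(c,e,.094);a,b=line(P);print("yaw",np.degrees(np.arctan(a)),"y@.5573",a*.5573+b)
g=cv2.cvtColor(p,cv2.COLOR_BGR2GRAY)[55:85,197].astype(float);i=np.where(g>205)[0][0];print("front",ray(c,[[197,54.5+i]],.092))
```

```text
pad [0.5208311  0.24821281 0.10830521] [179 187] [196 216]
lever z pad-behind [np.float64(0.1078), np.float64(0.11), np.float64(0.1037), np.float64(0.1037), np.float64(0.1034)] [np.float64(0.518), np.float64(0.506), np.float64(0.498), np.float64(0.49), np.float64(0.483)]
blade z [np.float64(0.0935), np.float64(0.0937), np.float64(0.0969), np.float64(0.0934), np.float64(0.0969)]
yaw 1.2811394582900495 y@.5573 0.26793143887255394
yaw 1.4235668137972344 y@.5573 0.2307747540188112
front [[0.62691008 0.24946124 0.092     ]]
```

Everything agrees: pad at 108.3 mm (expected 108), lever level, blade flat, and its front edge at x = 0.627 (expected 0.6273). I hand in the job.

```bash
python3 -c "
from rig import manip
print(manip.job_done())"
```

```text
the job is handed in; nothing more can be done
None
```

The new blade is fitted to the scraper and clamped. I took it from the rack, lowered it over the brass pin and pushed it back against the pin with about 5 N. I then let go, swung the lever over and pressed it shut; the last reading was 22 N at a firm stop, followed by one more light press without a reading. I handed in at about 19 s of the 51 s allowed; the handover gave no verdict.

- **Blade:** before clamping, the pin showed in the notch. After clamping, the blade lay flat at about 94 mm, straight along the scraper to within about 0.2°. Its front edge was within 0.5 mm of the expected home position.
- **Lever:** the pad top was at 108.3 mm (expected 108 mm), and the lever was level.
- **Surroundings:** the rusty blade and the look-alikes had not moved in the last pictures, and the robot was touching nothing.
- **Disagreements:** single depth readings scattered by up to about 3 mm. No check failed.

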